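# Return a sample bottle and hold the inspection mirror on it

## Task

Return the medium-sized sample bottle that stands loose on the counter to its own holder, the block with the well that fits it snugly (not the wider one), and let go of it seated upright. Then turn the sprung mirror of the inspection rig by the grip on its top until the rig's camera sees that bottle reflected in the middle of the mirror; finish while still gripping the mirror and holding it still at that angle, because it springs back when released. Leave everything else where it stands.

Things in the scene. Friction and masses are not known exactly. Their poses are not given: they have to be found in the camera images.
- bottle: the medium sample bottle to return: white, screw cap, 42 mm diameter, 85 mm tall, about 90 g, standing upright; origin at the centre of its underside, z up along its axis. It is gripped across the body or the cap.
- bottle_middle (a point): point on the bottle's axis 60 mm above its underside, the part that shows above the holder
- medium_holder: the bottle's own holder: fixed grey plastic block 74 x 74 x 40 mm with a round blind well in its top, 46 mm wide, 30 mm deep, 3 mm chamfer; well floor 10 mm above the counter; origin at the centre of the underside. The three holders differ only in the width of the well and stand in any order
- medium_well (a point): centre of the floor of the medium holder's well: the underside of the seated bottle stands here
- small_holder: same block with a 38 mm well; the small bottle stands in it
- large_holder: same block with a 54 mm well, empty; not for this bottle
- rig: inspection rig, fixed: aluminium base plate 290 x 90 x 10 mm, camera at one end (top at 100 mm), turning mirror at the other. Origin on the counter on the mirror's vertical axis; x points away from the camera (the camera looks along +x at the mirror), z up
- lens (a point): front of the camera's lens, 150 mm from the mirror's axis along the rig's -x, 80 mm above the counter. The camera looks level, straight at the mirror's axis
- mirror (a joint): turn of the flat upright mirror about the rig's origin axis, rad: 0 = square to the camera (rest, at a stop), counter-clockwise from above to 1.25. Face 66 mm wide, centre 80 mm up, on the axis. A spring pulls back: 0.01 N m + 0.06 N m/rad. The bottle is seen when the face normal halves the horizontal angle, at the axis, from camera to bottle; the sight line turns twice as far as the mirror
- mirror_grip (a point): middle of the grip, an upright ribbed aluminium tab on top of the mirror's frame: 12 mm thick (point's x, square to the face), 44 mm wide (y), 36 mm tall, from 114 to 150 mm above the counter. The point lies 135 mm up, 4 mm behind the axis, and turns with the mirror (x from face to back, z up). The black frame below is 10 mm thick, 78 mm wide
- sight_line (a point): the camera's line of sight after the mirror: origin on the mirror's axis, 80 mm above the counter, x level along the reflected line of sight, z up. A slim steel pointer low under the mirror (67 mm long from the axis, 25 mm above the counter), geared two to one to the mirror, points the same way; it points at the camera when the mirror is at 0
- small_bottle: bystander: small sample bottle, 34 mm diameter, 68 mm tall, in the small holder; origin under its centre
- conical_flask: bystander: conical flask, 65 mm diameter, 103 mm tall; origin under its centre
- beaker_small: bystander: glass beaker, 55 mm diameter, 70 mm tall; origin under its centre
- beaker_large: bystander: glass beaker, 87 mm diameter, 110 mm tall; origin under its centre
- stopwatch: bystander: black stopwatch lying flat, 82 x 58 x 16 mm; origin under its centre
- notebook: bystander: black notebook lying flat, 76 x 110 x 14 mm; origin under its centre
Mind the look-alikes: they are no part of the job. What is shaped like the medium_holder but green or orange is not meant.

How it is judged (in metres and radians):
On the way, in this order (a step that is already met when the one before it is completed fails the run):
1. the bottle stands in its own holder, seated and let go (horizontal distance between bottle and medium_well below 0.005 m and z of bottle in the frame of medium_well below 0.004 m and angle between bottle's own z axis and vertical below 0.08 rad and contact force between the fingers and bottle below 0.1 N), for 0.3 s.
2. the mirror is gripped and turned so that the camera sees the bottle in it (y of bottle_middle in the frame of sight_line between -0.02 and 0.02 m and x of bottle_middle in the frame of sight_line above 0.1 m and contact force between the fingers and mirror above 1 N and horizontal distance between bottle and medium_well below 0.005 m and z of bottle in the frame of medium_well below 0.004 m and angle between bottle's own z axis and vertical below 0.08 rad), for 0.3 s.
At the end, for the whole second after the job is handed in: Bottle let go in the medium well (axis within 5 mm, underside within 4 mm of the floor, tilt under 0.08 rad); fingers press the mirror (over 1 N) and hold it still (under 0.05 rad/s) with the reflected line of sight within 20 mm of the bottle's axis (all of step 2 and contact force between the fingers and bottle below 0.1 N and velocity of joint mirror between -0.05 and 0.05 rad/s); the arm keeps its last pose, push and grip.
It fails at once if a bystander (small bottle, flask, beakers, stopwatch, notebook) is pushed over 20 mm out of place (distance of any of small_bottle, conical_flask, beaker_small, beaker_large, stopwatch, notebook from where it was at the start of the episode above 0.02 m).
It fails at once if the bottle is knocked over (angle between bottle's own z axis and vertical above 0.7 rad).
It also fails if it takes over 51 s, if anything falls off the work surface, if the arm or the gripper's body presses on something with over 40 N, if the wrist force passes 120 N, or if a joint passes its speed limit or range.

## Robot

A 6-joint arm with a two-finger parallel gripper is mounted at the origin on a cart in front of the work surface, level with it; the furniture and walls round the work are solid. World frame = base frame: x ahead of the robot, y to its left, z up, the work surface at z = 0. Lengths are in m, angles in degrees, forces in N, time in s.
With the tool pointing down it reaches from about 0.375 to 0.925 m from the base axis. Payload 5.7 kg.
Tool frame: the origin (TCP) lies at the very end of the fingers, on their centre line; the grasp point (between the pads) lies 19 mm behind it; z points along the fingers, y is the direction in which the jaws open and shut (so a half turn about z gives the same grasp; the last joint's range is limited). The gripper opens to 88 mm and grips with 3 to 60 N. Pads are 20 mm wide; open, the fingers measure 115 mm over their backs; the gripper's body (75 mm by 178 mm) begins 61 mm behind the grasp point.
Start: joints at [66.744, 20.558, 86.54, -0, 72.909, -6.595], TCP at [0.172, 0.575, 0.223] pointing down, gripper open.
Joint ranges: [-170.27, 170.27], [-57.76, 135], [12.27, 136.19], [-55.21, 235.2], [11.17, 155.16], [-170.74, 170.74]. Speed limits (degrees/s): [136.94, 136.94, 180, 180, 180, 180].

## Interface

Orientations are given as a 3x3 rotation matrix whose columns are the frame's x, y, z axes.
In Python, from station import arm, cams gives the robot as it stands.
- The arm moves only by the tool play_rows, never from a script. Its argument "steps" is a list of rows, each a list of 4 numbers: the shift along the world's x, y, z in mm, then the turn about the world's z in degrees. In form: [[x, y, z, spin], ...]. A call has exactly 10 rows; each row is the pose to reach, as a shift and turn from the pose measured when the call began; what a row does not reach only later rows make up. A row lasts 1/12 s, in which the tool goes at most 41.7 mm and 7.16 degrees, less where a joint would pass 70% of its speed; a pose out of reach is approached as far as the arm can. A call with a gripper value outside its range is refused whole. "claw" is the finger opening in mm, from 0 to 87.8, set as the call begins (left out, the last holds). The fingers move at their own pace and stop on an object; "force" is the grip in N (left out, the last holds). Time passes only in rows, so rows that repeat a pose let the fingers close, or fill a call up. It gives the time, the measured TCP pose, the force and the opening at its end, in the units of the state.
- arm.get_state(): the state, without advancing time (a new reading comes with each control period).
- cams.get_image(name): name is "side" or "top" or "wrist"; returns (picture, depth): 480x640x3 uint8, red, green, blue; 480x640 float32, m along the optical axis (not along the pixel's ray), 0 where there is no reading.
- cams.camera_info(name): a dict with "intrinsics" (3x3 intrinsics, pixels), "rvec" (rotation vector, rad) and "tvec" (3), from world to camera coordinates, as OpenCV has them; the wrist camera has in their place "hand_eye" (4x4, takes a point from camera to tool coordinates, whose origin is the TCP and whose axes are the flange's). Camera axes: x right, y down, z forward; pixel columns grow to the right and rows downward; lengths in m; the calibration is good to about 2 mm. A picture is of the moment at which its call begins: read the wrist's pose just before it. camera_info takes no time and is no camera call.
- arm.close_job(): hands the job in, once; it reports no verdict.
The state is a dict: "t": time; "joints": joint angles; "dq": joint speeds; "tau": joint torques, N m; "eef_pos": TCP position; "orientation": TCP orientation; "wrist_force": force on the tool from outside, world axes, zero at the start; "ft_torque": the same for the moment, N m; "gripper_width": opening from 0.0 (shut) to 1.0 (fully open).
Only numpy, scipy, OpenCV 4.12 (cv2) and the standard library are available. Lean on these libraries where they do the work, as an engineer would, in place of code of your own. Each camera call takes 0.05 s, during which the arm holds its last target.

## Working session

There is one attempt and no reset: what is moved stays moved. The work goes in short steps, Python scripts to look and compute and a tool call to move; the robot and the scene stay as the last step left them, time stands still between calls to the robot, and variables do not carry over. Pictures are saved under pics/ and viewed, and the job is handed in when it is done.

Besides the shell and the picture viewer there is one more tool, called after "Emit:" as a command line: name --pt "numbers of a row" for each row, then --argument value for the rest. play_rows: Moves the arm, as the interface text tells. Its arguments: {"type":"object","properties":{"steps":{"type":"array","items":{"type":"array","items":{"type":"number"}}},"claw":{"type":"number"},"force":{"type":"number"}},"required":["steps"]}

```bash
mkdir -p pics
cat > h.py <<'E'
import numpy as np,cv2
from station import arm,cams
def grab(n):
    s=arm.get_state(); im,d=cams.get_image(n); return s,im,d
def T(n,s=None):
    c=cams.camera_info(n);K=np.array(c['intrinsics'],float)
    if n=='wrist':
        A=np.eye(4);A[:3,:3]=np.array(s['orientation']);A[:3,3]=s['eef_pos'];M=A@np.array(c['hand_eye'])
    else:
        R=cv2.Rodrigues(np.array(c['rvec'],float))[0];t=np.array(c['tvec'],float).ravel()
        M=np.eye(4);M[:3,:3]=R.T;M[:3,3]=-R.T@t
    return K,M
def cloud(K,M,d):
    v,u=np.mgrid[:480,:640];P=np.stack([(u-K[0,2])/K[0,0]*d,(v-K[1,2])/K[1,1]*d,d],-1)
    return P@M[:3,:3].T+M[:3,3]
def ray(K,M,u,v,z):
    r=M[:3,:3]@np.array([(u-K[0,2])/K[0,0],(v-K[1,2])/K[1,1],1]);o=M[:3,3]
    return o+r*(z-o[2])/r[2]
def save(n,im): cv2.imwrite('pics/'+n,cv2.cvtColor(im,cv2.COLOR_RGB2BGR))
E
python3 - <<'E'
from h import *
for n in ('top','side','wrist'):
    s,im,d=grab(n);save(n+'0.png',im);K,M=T(n,s);np.savez('pics/'+n+'0.npz',im=im,d=d,K=K,M=M);print(n,K.tolist(),M.round(3).tolist())
print(s)
E
```

```text
top [[476.7310483330998, 0.0, 315.8220302622146], [0.0, 476.7310483330998, 239.08517074590645], [0.0, 0.0, 1.0]] [[-0.013, -0.998, 0.058, 0.463], [-1.0, 0.012, -0.018, -0.004], [0.018, -0.059, -0.998, 1.377], [0.0, 0.0, 0.0, 1.0]]
side [[518.07229248551, 0.0, 312.96576699997854], [0.0, 518.07229248551, 237.99557970072757], [0.0, 0.0, 1.0]] [[-0.845, -0.452, 0.284, 0.213], [-0.534, 0.712, -0.456, 0.51], [0.004, -0.537, -0.844, 1.078], [0.0, 0.0, 0.0, 1.0]]
wrist [[339.73255179811537, 0.0, 319.12335722686026], [0.0, 339.73255179811537, 243.68059086645215], [0.0, 0.0, 1.0]] [[0.286, 0.924, 0.253, 0.103], [0.958, -0.276, -0.077, 0.595], [-0.002, 0.265, -0.964, 0.384], [0.0, 0.0, 0.0, 1.0]]
{'t': 0.1, 'joints': array([ 6.67440891e+01,  2.05927867e+01,  8.65907037e+01, -1.48842318e-08,
        7.29073027e+01, -6.59521230e+00]), 'dq': array([ 0.07659182, -0.11969649, -0.17060022,  0.00499767, -0.0129319 ,
       -0.0379813 ]), 'tau': array([ 2.17126653e-04, -5.16350663e+01, -2.71406507e+01,  6.74129510e-02,
        2.78267206e-02, -5.79755397e-05]), 'eef_pos': array([0.17179773, 0.57425799, 0.22191809]), 'orientation': array([[-9.58019324e-01,  2.86702953e-01, -6.25675728e-04],
       [ 2.86703578e-01,  9.58018235e-01, -1.45588619e-03],
       [ 1.82001888e-04, -1.57415057e-03, -9.99998744e-01]]), 'wrist_force': array([ 0.31247816, -0.5193236 , -0.64333023]), 'ft_torque': array([0.03366357, 0.01375529, 0.02145412]), 'gripper_width': 1.0013156368517653}
```

View pics/top0.png

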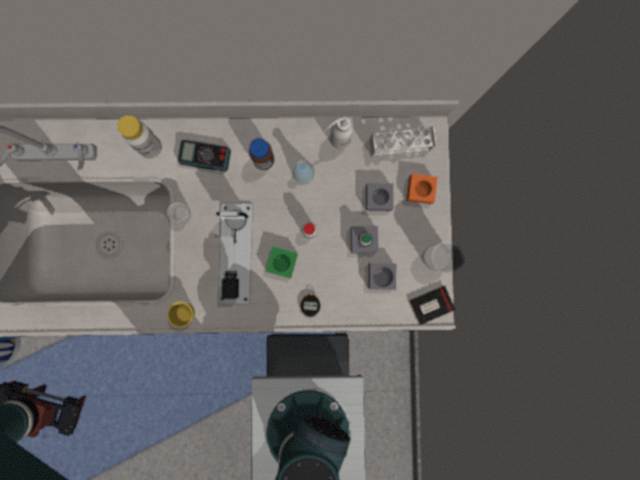

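View pics/side0.png

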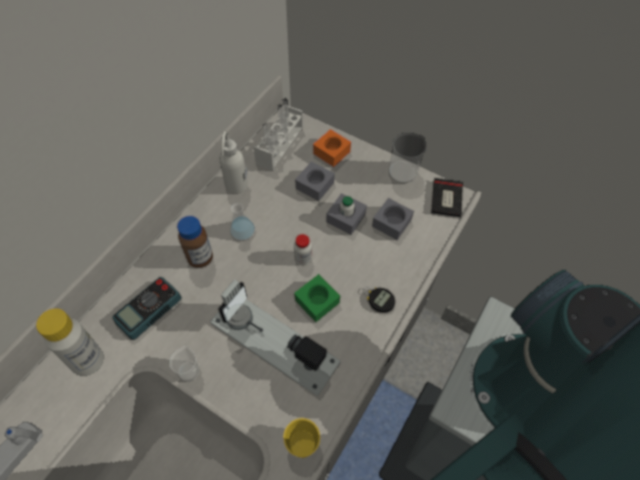

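View pics/wrist0.png

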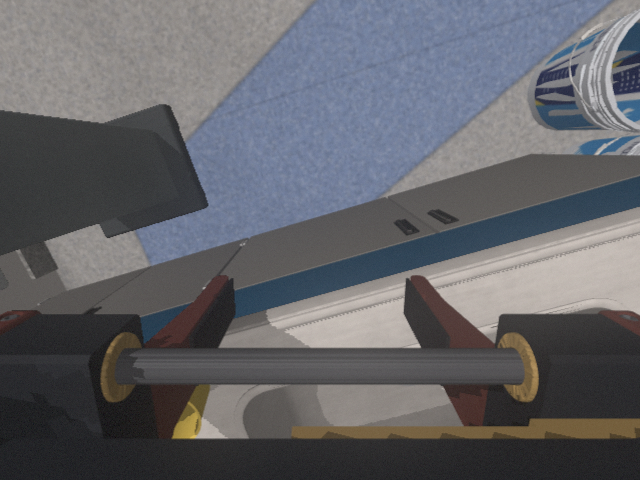

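Run:
```python
from h import *
D={n:np.load(f'pics/{n}0.npz') for n in('top','side')}
a=cv2.resize(D['top']['im'][170:310,260:460],None,fx=4,fy=4,interpolation=cv2.INTER_CUBIC);save('ctop.png',a)
a=cv2.resize(D['side']['im'][140:290,260:430],None,fx=4,fy=4,interpolation=cv2.INTER_CUBIC);save('cside.png',a)
for n,pts in (('top',[(379,197),(365,240),(382,277),(309,230),(423,189),(281,262),(235,215),(231,285)]),('side',[(316,180),(393,218),(347,203),(303,241)])):
    d=D[n];P=cloud(d['K'],d['M'],d['d'])
    for u,v in pts: print(n,u,v,P[v,u].round(3))
```

```text
top 379 197 [ 0.663 -0.214  0.011]
top 365 240 [ 0.535 -0.163  0.08 ]
top 382 277 [ 0.432 -0.218  0.008]
top 309 230 [ 0.564 -0.01   0.086]
top 423 189 [ 0.685 -0.342  0.012]
top 281 262 [0.479 0.071 0.011]
top 235 215 [0.6   0.181 0.149]
top 231 285 [0.418 0.199 0.099]
side 316 180 [ 0.663 -0.224  0.011]
side 393 218 [ 0.436 -0.227  0.008]
side 347 203 [ 0.534 -0.159  0.078]
side 303 241 [ 0.564 -0.011  0.081]
```

View pics/ctop.png

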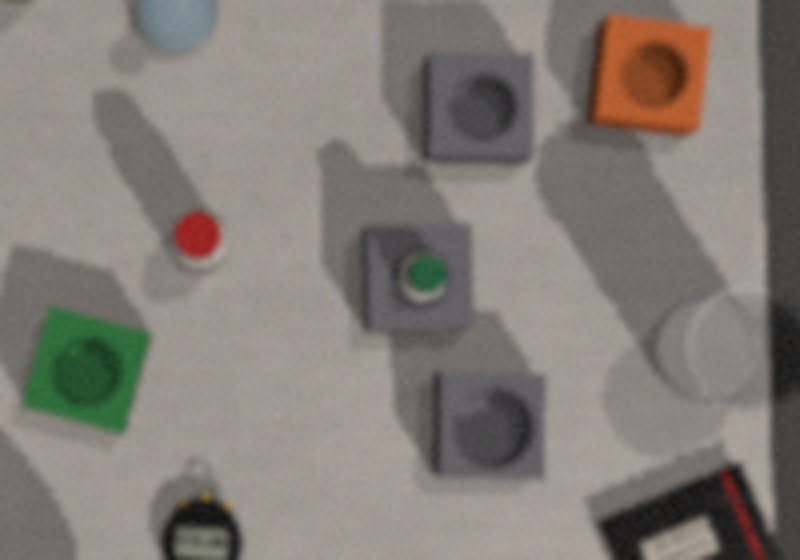

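View pics/cside.png

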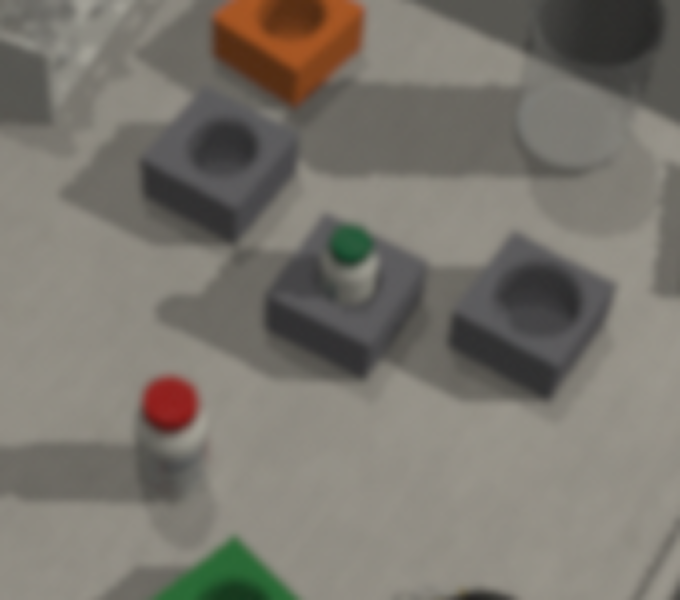

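The two free grey blocks are at top (379,197) and (382,277). In both views the far one, (379,197), has the visibly narrower well, so it should be the medium holder. The near one is the wide one, (365,240) holds the small bottle, and green and orange are excluded. I'll measure to confirm.

Run:
```python
from h import *
for n in('top','side'):
    d=np.load(f'pics/{n}0.npz');P=cloud(d['K'],d['M'],d['d'])
    for nm,c in (('far',(.663,-.215)),('near',(.434,-.22))):
        r=np.hypot(P[...,0]-c[0],P[...,1]-c[1])<.06
        top=P[r&(abs(P[...,2]-.04)<.006)]
        rect=cv2.minAreaRect((top[:,:2]*1000).astype(np.float32))
        low=P[r&(P[...,2]<.032)&(P[...,2]>-.01)&(np.hypot(P[...,0]-rect[0][0]/1e3,P[...,1]-rect[0][1]/1e3)<.03)]
        # rim: hole in top-face mask, by pixel mask unprojected at z=.04
        m=(r&(abs(P[...,2]-.04)<.006)).astype(np.uint8)
        cs,h=cv2.findContours(m,cv2.RETR_CCOMP,cv2.CHAIN_APPROX_NONE)
        out=[]
        for k,cc in enumerate(cs):
            a=cv2.contourArea(cc)
            if a>30:
                q=np.array([ray(d['K'],d['M'],*p[0],.04)[:2]*1000 for p in cc],np.float32)
                if h[0][k][3]<0: out.append(('outer',cv2.minAreaRect(q)))
                else: e=cv2.fitEllipse(q); out.append(('hole',e))
        print(n,nm,len(top),'zmed',np.median(top[:,2]).round(4),'rect',rect,'lowz',np.median(low[:,2]).round(3),out)
    c=(.565,-.01);r=np.hypot(P[...,0]-c[0],P[...,1]-c[1])<.035
    t=P[r&(P[...,2]>.075)];rgb=d['im'][r&(P[...,2]>.075)]
    print('cap z',np.percentile(t[:,2],[50,95]).round(4), cv2.minEnclosingCircle((t[:,:2]*1000).astype(np.float32)))
    im=d['im'].astype(int);m=((im[...,0]>90)&(im[...,1]<70)&(im[...,2]<70)&r)
    m=cv2.morphologyEx(m.astype(np.uint8),cv2.MORPH_OPEN,np.ones((2,2)))
    cs=max(cv2.findContours(m,0,1)[0],key=cv2.contourArea)
    q=np.array([ray(d['K'],d['M'],*p[0],.085)[:2]*1000 for p in cs],np.float32)
    print('red',cv2.minEnclosingCircle(q),cv2.fitEllipse(q))
    r=(abs(P[...,0]-.59)<.08)&(abs(P[...,1]-.185)<.08)
    t=P[r&(P[...,2]>.135)]
    print('grip top',len(t),np.percentile(t[:,2],[5,50,95]).round(3),cv2.minAreaRect((t[:,:2]*1000).astype(np.float32)))
    b=P[(abs(P[...,0]-.53)<.2)&(abs(P[...,1]-.19)<.07)&(abs(P[...,2]-.01)<.004)]
    print('base',len(b),cv2.minAreaRect((b[:,:2]*1000).astype(np.float32)))
d=np.load('pics/top0.npz')
save('crig.png',cv2.resize(d['im'][195:310,205:305],None,fx=5,fy=5,interpolation=cv2.INTER_CUBIC))
d=np.load('pics/side0.npz')
save('crig2.png',cv2.resize(d['im'][260:400,200:350],None,fx=4,fy=4,interpolation=cv2.INTER_CUBIC))
```

```text
top far 466 zmed 0.0398 rect ((661.4038696289062, -211.1586151123047), (72.33155822753906, 75.26707458496094), 88.91801452636719) lowz 0.011 [('outer', ((661.1983032226562, -211.05860900878906), (71.07955169677734, 74.19619750976562), 88.88260650634766)), ('hole', ((660.5571899414062, -210.80325317382812), (47.33504104614258, 49.41898727416992), 124.22936248779297))]
top near 394 zmed 0.0396 rect ((435.05908203125, -213.44561767578125), (74.00566101074219, 72.97161102294922), 88.52271270751953) lowz 0.01 [('outer', ((435.23834228515625, -213.25299072265625), (73.15296173095703, 72.81229400634766), 88.68460083007812)), ('hole', ((434.73419189453125, -213.4796142578125), (56.13497543334961, 56.62161636352539), 79.9002914428711))]
cap z [0.0856 0.0886] ((567.7781982421875, -9.559070587158203), 16.358760833740234)
red ((566.4454956054688, -11.389474868774414), 14.718465805053711) ((566.10546875, -11.640423774719238), (25.995309829711914, 28.019800186157227), 66.18852996826172)
grip top 91 [0.138 0.149 0.153] ((603.9661865234375, 198.3976593017578), (42.32918930053711, 13.095793724060059)
[... 670 characters left out ...]
125, -215.18429565429688), (78.30682373046875, 75.37438201904297), 88.19100189208984)), ('hole', ((434.82928466796875, -214.00599670410156), (53.55745315551758, 56.00263977050781), 116.84226989746094))]
cap z [0.0841 0.0877] ((568.6124877929688, -11.754587173461914), 17.656906127929688)
red ((562.2503662109375, -5.6115193367004395), 17.026968002319336) ((561.8583374023438, -6.8785834312438965), (27.76982879638672, 31.67179298400879), 38.229949951171875)
grip top 178 [0.138 0.149 0.152] ((604.7724609375, 197.50172424316406), (43.34572219848633, 13.969505310058594), 87.934814453125)
base 3354 ((492.4338073730469, 201.62054443359375), (319.8838806152344, 101.35546112060547), 0.9639529585838318)
```

View pics/crig.png

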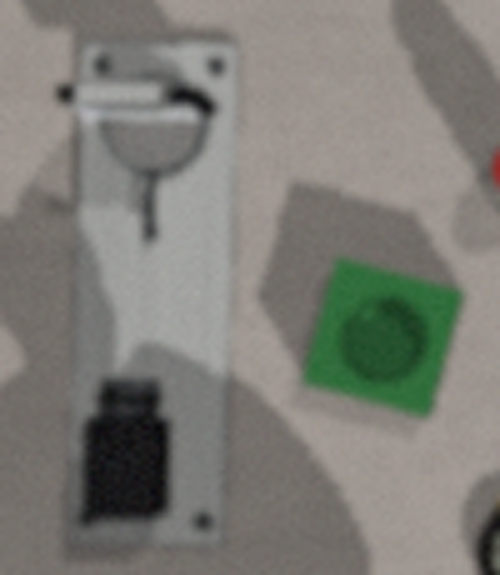

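View pics/crig2.png

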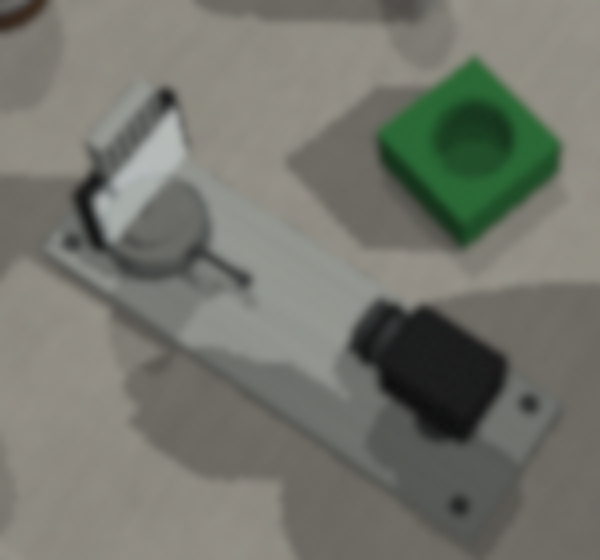

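The far grey block (379,197) has a 47–48 mm rim, which fits a 46 mm well plus chamfer. The near one measures 54–56 mm. The medium well is therefore at about (0.661, -0.211). The bottle's red cap is at top (309,230), about (0.567, -0.010). The grip tab is at about (0.604, 0.198) with the mirror at rest. I'll move above the bottle.

Emit:
play_rows --pt "20 -30 0 1" --pt "50 -70 0 3" --pt "75 -110 0 5" --pt "100 -150 0 7" --pt "125 -190 0 9" --pt "150 -225 0 11" --pt "175 -260 0 13" --pt "195 -290 0 15" --pt "215 -320 0 17" --pt "235 -350 0 17" --claw 87.8

```text
t: 0.98
eef_pos: [0.4015, 0.2313, 0.222]
orientation: [[-1.0, -0.008, -0.0], [-0.008, 1.0, -0.001], [0.0, -0.001, -1.0]]
wrist_force: [0.3, -0.0, 0.4]
gripper_width: 0.999
```

Emit:
play_rows --pt "22 -30 0 0" --pt "44 -62 0 0" --pt "66 -95 0 0" --pt "90 -130 0 0" --pt "110 -160 0 0" --pt "130 -190 0 0" --pt "145 -212 0 0" --pt "153 -227 0 0" --pt "158 -233 0 0" --pt "160 -235 0 0"

```text
t: 1.82
eef_pos: [0.5619, -0.0047, 0.2217]
orientation: [[-1.0, -0.006, -0.0], [-0.006, 1.0, -0.001], [0.0, -0.001, -1.0]]
wrist_force: [-0.2, -0.3, -0.2]
gripper_width: 1.0
```

Run:
```python
from h import *
s,im,d=grab('wrist');save('w1.png',im);K,M=T('wrist',s);np.savez('pics/w1.npz',im=im,d=d,K=K,M=M)
print(s['t'],s['eef_pos'],s['orientation'].round(4).tolist())
P=cloud(K,M,d)
r=(np.hypot(P[...,0]-.567,P[...,1]+.01)<.045)&(d>0)&(P[...,2]<.11)
for z0 in (.01,.03,.05,.06,.065,.07,.075,.08,.085):
    q=P[r&(abs(P[...,2]-z0)<.0025)]
    if len(q)>5: print(z0,len(q),'x',q[:,0].min().round(4),q[:,0].max().round(4),'y',q[:,1].min().round(4),q[:,1].max().round(4),'ymid',(q[:,1].min()+q[:,1].max())/2, )
print(np.percentile(P[r][:,2],99))
```

```text
1.8167 [ 0.56194411 -0.00469383  0.22167274] [[-1.0, -0.0062, -0.0004], [-0.0062, 1.0, -0.0012], [0.0005, -0.0012, -1.0]]
0.01 22 x 0.5478 0.559 y -0.0222 0.0078 ymid -0.0072234949273160855
0.03 27 x 0.5477 0.562 y -0.0277 0.0093 ymid -0.009169097569216815
0.05 39 x 0.5476 0.5633 y -0.0285 0.0095 ymid -0.009507516700026294
0.06 199 x 0.548 0.5794 y -0.031 0.0094 ymid -0.010830882440201858
0.065 219 x 0.5501 0.5781 y -0.0288 0.0082 ymid -0.010314274198043134
0.07 11 x 0.5533 0.5591 y -0.0233 0.002 ymid -0.010638640731764246
0.075 34 x 0.5525 0.5718 y -0.027 0.0059 ymid -0.010586319794450598
0.08 52 x 0.5524 0.5776 y -0.0264 0.0057 ymid -0.010348002442432521
0.085 960 x 0.5527 0.585 y -0.0265 0.0055 ymid -0.010489853376560403
0.08563217601841534
```

View pics/w1.png

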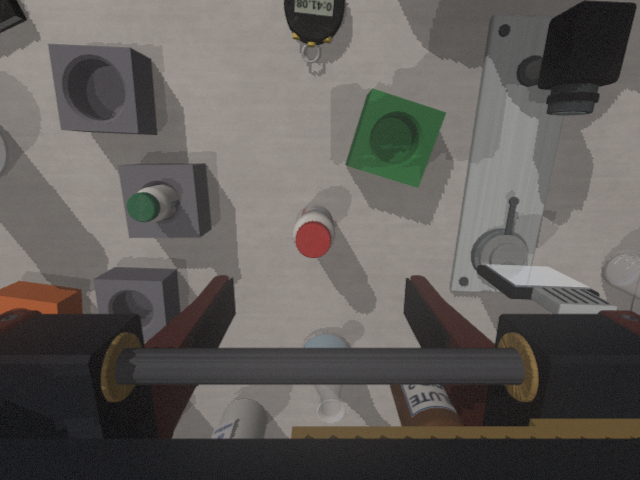

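Cap and body edges agree: the bottle axis is at (0.5687, -0.0105), the top is at 0.0856, and the body is straight up to about 60 mm. I'll go down to TCP z=0.037 and grip.

Emit:
play_rows --pt "4 -3 -5 0" --pt "7 -6 -30 0" --pt "7 -6 -65 0" --pt "7 -6 -100 0" --pt "7 -6 -130 0" --pt "7 -6 -155 0" --pt "7 -6 -172 0" --pt "7 -6 -181 0" --pt "7 -6 -185 0" --pt "7 -6 -185 0"

```text
t: 2.7
eef_pos: [0.5683, -0.0094, 0.0363]
orientation: [[-1.0, -0.008, -0.002], [-0.008, 1.0, -0.001], [0.002, -0.001, -1.0]]
wrist_force: [0.0, 0.2, 0.3]
gripper_width: 1.0
```

Emit:
play_rows --pt "0 0 0 0" --pt "0 0 0 0" --pt "0 0 0 0" --pt "0 0 0 0" --pt "0 0 0 0" --pt "0 0 0 0" --pt "0 0 0 0" --pt "0 0 0 0" --pt "0 0 0 0" --pt "0 0 0 0" --claw 30 --force 15

```text
t: 3.53
eef_pos: [0.5684, -0.0095, 0.0364]
orientation: [[-1.0, -0.008, -0.001], [-0.008, 1.0, -0.001], [0.001, -0.001, -1.0]]
wrist_force: [0.1, -1.1, 2.1]
gripper_width: 0.468
```

Emit:
play_rows --pt "0 0 10 0" --pt "0 0 30 0" --pt "0 0 55 0" --pt "5 -5 80 0" --pt "15 -30 95 0" --pt "28 -60 100 0" --pt "42 -92 100 0" --pt "56 -122 100 0" --pt "68 -150 100 0" --pt "78 -172 100 0"

```text
t: 4.37
eef_pos: [0.6471, -0.1838, 0.1371]
orientation: [[-1.0, -0.007, -0.001], [-0.007, 1.0, -0.002], [0.001, -0.002, -1.0]]
wrist_force: [1.1, -0.1, -1.2]
gripper_width: 0.469
```

Emit:
play_rows --pt "6 -12 0 0" --pt "10 -20 0 0" --pt "13 -26 0 0" --pt "14 -29 0 0" --pt "14 -30 0 0" --pt "14 -30 0 0" --pt "14 -30 0 0" --pt "14 -30 0 0" --pt "14 -30 0 0" --pt "14 -30 0 0"

```text
t: 5.2
eef_pos: [0.6609, -0.2134, 0.1372]
orientation: [[-1.0, -0.008, -0.001], [-0.008, 1.0, -0.002], [0.001, -0.002, -1.0]]
wrist_force: [1.1, 0.4, -0.9]
gripper_width: 0.466
```

Run:
```python
from h import *
s=arm.get_state();print(s['t'],s['eef_pos'],s['wrist_force'],s['gripper_width'])
for n in('wrist','top','side'):
    s,im,d=grab(n);save(n+'2.png',im);K,M=T(n,s);np.savez(f'pics/{n}2.npz',im=im,d=d,K=K,M=M)
    P=cloud(K,M,d);z=s['eef_pos'][2]
    r=(np.hypot(P[...,0]-.66,P[...,1]+.21)<.04)&(d>0)
    if n=='wrist':
        zt=np.percentile(P[r][:,2],90);print('top z',zt)
    q=P[r&(abs(P[...,2]-.1855)<.004)];print(n,len(q), q[:,:2].min(0) if len(q) else 0,q[:,:2].max(0) if len(q) else 0,q[:,2].mean() if len(q) else 0)
    t=P[(np.hypot(P[...,0]-.66,P[...,1]+.21)<.06)&(abs(P[...,2]-.04)<.004)&(d>0)]
    if len(t)>50: print('block',len(t),cv2.minAreaRect((t[:,:2]*1000).astype(np.float32)))
```

```text
5.2 [ 0.66094034 -0.21336225  0.13716494] [ 1.12344855  0.42399975 -0.88670447] 0.46558587853439964
top z 0.2552011296854073
wrist 3633 [ 0.64486903 -0.2458909 ] [ 0.67846036 -0.18158839] 0.18519162751333323
block 3990 ((660.5941162109375, -213.0897216796875), (73.84513092041016, 70.0803451538086), 88.66194152832031)
top 0 0 0 0
block 111 ((651.392822265625, -209.9087371826172), (89.79695892333984, 49.38557434082031), 58.164695739746094)
side 24 [ 0.64408265 -0.2458564 ] [ 0.65208092 -0.1812395 ] 0.1846042192943398
block 428 ((662.6458129882812, -214.04412841796875), (78.98812103271484, 75.66913604736328), 89.367431640625)
```

View pics/wrist2.png

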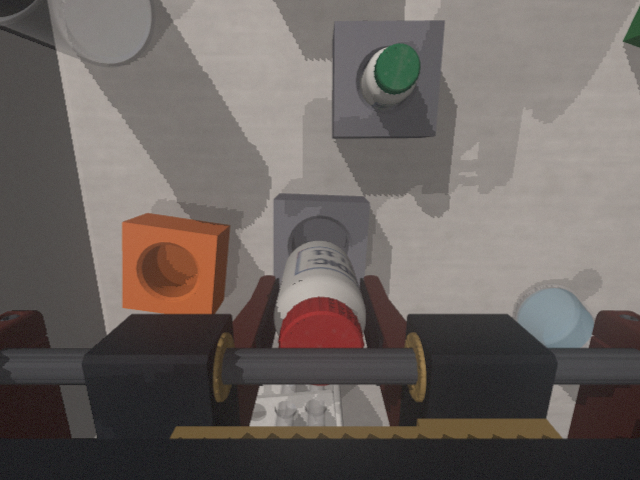

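View pics/side2.png

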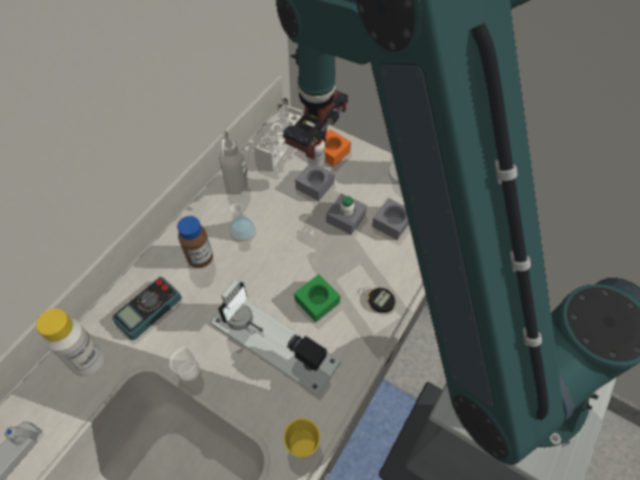

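Run:
```python
from h import *
d=np.load('pics/wrist2.npz');K,M,D,im=d['K'],d['M'],d['d'],d['im'].astype(int);P=cloud(K,M,D)
red=(im[...,0]>90)&(im[...,1]<70)&(im[...,2]<70)&(D>0)&(abs(P[...,2]-.1855)<.0025)
q=P[red];print('cap',len(q),np.percentile(q,[0.5,99.5],axis=0).round(4).tolist(),cv2.minEnclosingCircle((q[:,:2]*1000).astype(np.float32)),np.median(q[:,2]))
w=(P[...,2]>.11)&(P[...,2]<.15)&(np.hypot(P[...,0]-.66,P[...,1]+.213)<.0225)&(D>0)
for z0 in(.105,.12,.14,.155):
    q=P[(abs(P[...,2]-z0)<.003)&(np.hypot(P[...,0]-.66,P[...,1]+.213)<.0235)&(D>0)];
    if len(q):print(z0,len(q),q[:,:2].min(0),q[:,:2].max(0))
for f in('wrist2','w1'):
    d=np.load(f'pics/{f}.npz');P=cloud(d['K'],d['M'],d['d'])
    m=(np.hypot(P[...,0]-.66,P[...,1]+.212)<.06)&(abs(P[...,2]-.04)<.003)&(d['d']>0)
    q=P[m];print(f,len(q),np.median(q[:,2]).round(4),np.percentile(q,[.5,99.5],axis=0)[:,:2].round(4).tolist())
    for x0 in(.63,.635,.64,.69):
        s=q[abs(q[:,0]-x0)<.002]
        if len(s)>5: print(x0,s[:,1].min().round(4),s[:,1].max().round(4),((s[:,1].min()+s[:,1].max())/2).round(4))
    # well wall points below .034 : circle fit
    w=P[(np.hypot(P[...,0]-.661,P[...,1]+.212)<.03)&(P[...,2]<.033)&(P[...,2]>.013)&(d['d']>0)]
    if len(w)>20:
        A=np.c_[2*w[:,:2],np.ones(len(w))];c=np.linalg.lstsq(A,(w[:,:2]**2).sum(1),rcond=None)[0];print('well',len(w),c[:2],np.sqrt(c[2]+c[0]**2+c[1]**2))
```

```text
cap 2625 [[0.6455, -0.2283, 0.1831], [0.6607, -0.1977, 0.1868]] ((659.49853515625, -213.2147216796875), 16.224102020263672) 0.1853348047415638
0.105 137 [ 0.64029725 -0.23421002] [ 0.65519823 -0.19540318]
0.12 197 [ 0.63997963 -0.23414457] [ 0.65572982 -0.19507608]
0.14 313 [ 0.64009983 -0.23474009] [ 0.657766   -0.19152403]
0.155 456 [ 0.64009445 -0.23491896] [ 0.67126379 -0.19152289]
wrist2 3910 0.0394 [[0.6254, -0.25], [0.6895, -0.1761]]
0.63 -0.249 -0.1759 -0.2124
0.635 -0.2491 -0.1756 -0.2123
0.64 -0.2491 -0.176 -0.2126
0.69 -0.2489 -0.178 -0.2134
well 68 [ 0.66266785 -0.21332608] 0.022874401874707833
w1 1954 0.0394 [[0.625, -0.2496], [0.6972, -0.1753]]
0.63 -0.25 -0.1749 -0.2125
0.635 -0.2502 -0.1753 -0.2128
0.64 -0.2496 -0.175 -0.2123
0.69 -0.204 -0.1877 -0.1958
well 286 [ 0.66289125 -0.21314964] 0.022802258611387526
```

The wrist view gives a well radius of 22.8 mm, so this is the 46 mm well, centred near (0.6625, -0.2128). The held bottle's axis is at about (0.661, -0.2132). I'll shift 1.5 mm in x and lower it.

Emit:
play_rows --pt "1.5 0.4 -5 0" --pt "1.5 0.4 -18 0" --pt "1.5 0.4 -33 0" --pt "1.5 0.4 -45 0" --pt "1.5 0.4 -53 0" --pt "1.5 0.4 -60 0" --pt "1.5 0.4 -66 0" --pt "1.5 0.4 -71 0" --pt "1.5 0.4 -76 0" --pt "1.5 0.4 -80 0"

```text
t: 6.18
eef_pos: [0.6627, -0.2133, 0.0568]
orientation: [[-1.0, -0.007, -0.0], [-0.007, 1.0, -0.002], [0.0, -0.002, -1.0]]
wrist_force: [-0.4, -0.2, -1.7]
gripper_width: 0.471
```

Emit:
play_rows --pt "0 0 -2 0" --pt "0 0 -4 0" --pt "0 0 -6 0" --pt "0 0 -7 0" --pt "0 0 -8 0" --pt "0 0 -9 0" --pt "0 0 -9.5 0" --pt "0 0 -10 0" --pt "0 0 -10 0" --pt "0 0 -10 0"

```text
t: 7.02
eef_pos: [0.6628, -0.2134, 0.0469]
orientation: [[-1.0, -0.007, -0.0], [-0.007, 1.0, -0.002], [0.0, -0.002, -1.0]]
wrist_force: [-0.3, 0.2, -1.1]
gripper_width: 0.47
```

Emit:
play_rows --pt "0 0 -0.5 0" --pt "0 0 -0.5 0" --pt "0 0 -0.5 0" --pt "0 0 -0.5 0" --pt "0 0 -0.5 0" --pt "0 0 -0.5 0" --pt "0 0 -0.5 0" --pt "0 0 -0.5 0" --pt "0 0 -0.5 0" --pt "0 0 -0.5 0" --claw 80

```text
t: 7.85
eef_pos: [0.6628, -0.2134, 0.0464]
orientation: [[-1.0, -0.007, -0.0], [-0.007, 1.0, -0.002], [0.0, -0.002, -1.0]]
wrist_force: [-0.4, 0.5, -0.3]
gripper_width: 0.913
```

Emit:
play_rows --pt "0 0 5 0" --pt "0 0 25 0" --pt "0 0 55 0" --pt "0 0 90 0" --pt "0 0 125 0" --pt "-5 10 155 0" --pt "-10 25 175 -3" --pt "-14 50 180 -8" --pt "-18 85 180 -14" --pt "-20 120 180 -20"

```text
t: 8.68
eef_pos: [0.6427, -0.093, 0.228]
orientation: [[-0.94, 0.342, 0.001], [0.342, 0.94, -0.002], [-0.002, -0.002, -1.0]]
wrist_force: [0.2, 1.4, 0.3]
gripper_width: 0.909
```

Run:
```python
from h import *
for n in('wrist','top'):
    s,im,d=grab(n);save(n+'3.png',im);K,M=T(n,s);np.savez(f'pics/{n}3.npz',im=im,d=d,K=K,M=M)
print(s['t'],s['eef_pos'])
for n in('wrist','top'):
    f=np.load(f'pics/{n}3.npz');P=cloud(f['K'],f['M'],f['d']);im=f['im'].astype(int)
    m=(im[...,0]>80)&(im[...,1]<70)&(im[...,2]<70)&(np.hypot(P[...,0]-.66,P[...,1]+.212)<.04)&(f['d']>0)
    q=P[m]; print(n,len(q))
    if len(q)>5: print(np.percentile(q[:,2],[50,95]),cv2.minEnclosingCircle((q[q[:,2]>.088][:,:2]*1000).astype(np.float32)))
```

```text
8.7333 [ 0.64158909 -0.08559272  0.22751369]
wrist 477
[0.09429855 0.09549278] ((660.2787475585938, -215.42750549316406), 15.599153518676758)
top 0
```

View pics/wrist3.png

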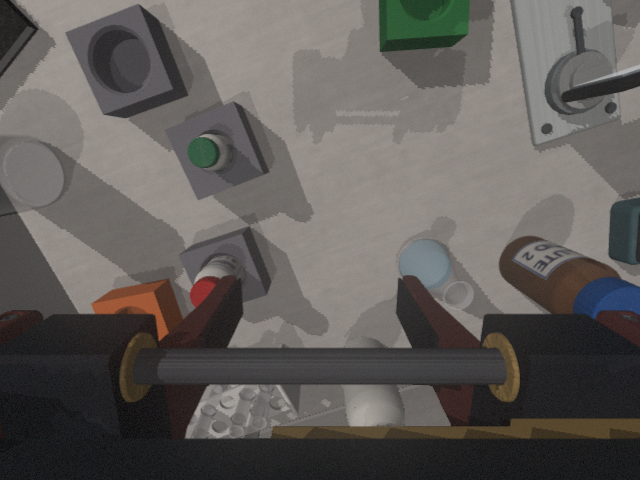

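View pics/top3.png

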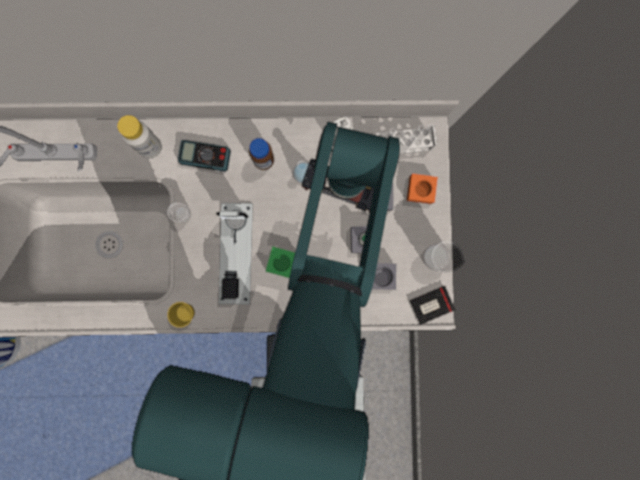

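The cap top is at z=0.0952 in the well, so the bottle is seated (expected 0.095). Its axis is near (0.6615, -0.2135). Next is the mirror.

Emit:
play_rows --pt "-4 25 0 -7" --pt "-8 55 0 -14" --pt "-12 90 0 -21" --pt "-17 125 0 -28" --pt "-21 160 0 -35" --pt "-25 195 0 -42" --pt "-29 225 0 -49" --pt "-33 255 0 -56" --pt "-36 275 0 -63" --pt "-37 283 0 -70" --claw 60

```text
t: 9.62
eef_pos: [0.6044, 0.1972, 0.2275]
orientation: [[-0.005, 1.0, 0.001], [1.0, 0.005, 0.002], [0.002, 0.001, -1.0]]
wrist_force: [0.1, 0.0, 0.4]
gripper_width: 0.682
```

Emit:
play_rows --pt "0 0 0 -2" --pt "0 0 0 -2" --pt "0 0 0 -2" --pt "0 0 0 -2" --pt "0 0 0 -2" --pt "0 0 0 -2" --pt "0 0 0 -2" --pt "0 0 0 -2" --pt "0 0 0 -2" --pt "0 0 0 -2"

```text
t: 10.45
eef_pos: [0.6045, 0.1971, 0.2275]
orientation: [[0.03, 1.0, 0.001], [1.0, -0.03, 0.002], [0.002, 0.001, -1.0]]
wrist_force: [-0.5, -0.1, 0.2]
gripper_width: 0.684
```

Run:
```python
from h import *
s,im,d=grab('wrist');save('w4.png',im);K,M=T('wrist',s);np.savez('pics/w4.npz',im=im,d=d,K=K,M=M)
print(s['t'],s['eef_pos'],s['orientation'].round(4).tolist(),s['joints'],s['gripper_width'])
P=cloud(K,M,d)
q=P[(abs(P[...,0]-.604)<.05)&(abs(P[...,1]-.198)<.05)&(abs(P[...,2]-.15)<.004)&(d>0)]
print(len(q),np.median(q[:,2]),cv2.minAreaRect((q[:,:2]*1000).astype(np.float32)))
```

```text
10.45 [0.60448838 0.19712296 0.22754245] [[0.0301, 0.9995, 0.0006], [0.9995, -0.0301, 0.002], [0.002, 0.0006, -1.0]] [11.77816987 23.22935335 81.56121163  0.10609402 75.15191036 13.47357825] 0.6844022236491586
921 0.14930741864734168 ((606.620849609375, 198.42254638671875), (43.494686126708984, 12.746851921081543), 88.05323028564453)
```

View pics/w4.png

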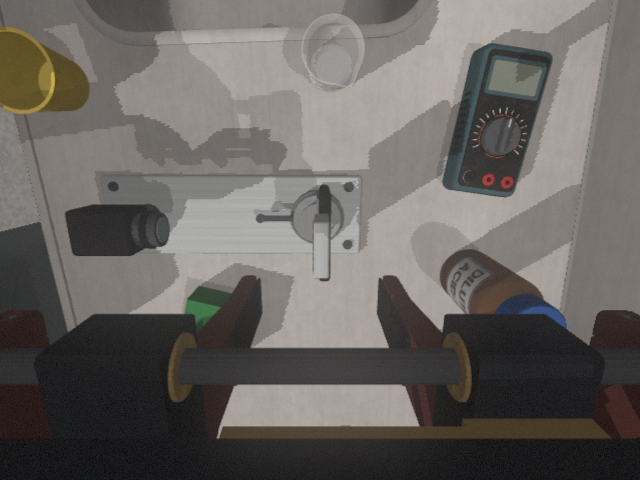

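Tab centre is (0.6057, 0.1983) with its top at 0.149. Rig yaw is about -1.9°, so the mirror axis is about (0.6015, 0.198). I'll descend onto the tab with TCP z at about 0.122 and grip it.

Emit:
play_rows --pt "1 1 -5 0" --pt "1 1 -25 0" --pt "1 1 -50 0" --pt "1 1 -70 0" --pt "1 1 -85 0" --pt "1 1 -95 0" --pt "1 1 -101 0" --pt "1 1 -105 0" --pt "1 1 -105 0" --pt "1 1 -105 0"

```text
t: 11.33
eef_pos: [0.606, 0.1983, 0.1231]
orientation: [[0.03, 1.0, 0.002], [1.0, -0.03, 0.002], [0.002, 0.002, -1.0]]
wrist_force: [0.2, 0.7, 0.2]
gripper_width: 0.687
```

Emit:
play_rows --pt "0 0 0 0" --pt "0 0 0 0" --pt "0 0 0 0" --pt "0 0 0 0" --pt "0 0 0 0" --pt "0 0 0 0" --pt "0 0 0 0" --pt "0 0 0 0" --pt "0 0 0 0" --pt "0 0 0 0" --claw 0 --force 20

```text
t: 12.17
eef_pos: [0.606, 0.1983, 0.1231]
orientation: [[0.03, 1.0, 0.002], [1.0, -0.03, 0.002], [0.002, 0.001, -1.0]]
wrist_force: [-0.0, -1.0, 0.9]
gripper_width: 0.13
```

Run:
```python
from h import *
s=arm.get_state();print(s)
f=np.load('pics/w4.npz');P=cloud(f['K'],f['M'],f['d']);K,M=f['K'],f['M']
g=cv2.cvtColor(f['im'],cv2.COLOR_RGB2GRAY)
save('crig4.png',cv2.resize(f['im'][160:270,60:380],None,fx=2.5,fy=2.5,interpolation=cv2.INTER_CUBIC))
ls=cv2.createLineSegmentDetector().detect(g[165:265,90:375])[0][:,0]
for l in ls:
    if np.hypot(l[2]-l[0],l[3]-l[1])>50:
        a=ray(K,M,l[0]+90,l[1]+165,.01);b=ray(K,M,l[2]+90,l[3]+165,.01)
        print((l+[90,165,90,165]).round(1),a[:2].round(4),b[:2].round(4),np.degrees(np.arctan((b-a)[1]/(b-a)[0])).round(2))
```

```text
{'t': 12.1667, 'joints': array([11.85618266, 29.07860499, 87.79829429,  0.11586909, 63.0109384 ,
       13.5219032 ]), 'dq': array([ 0.06058441, -0.02403001,  0.17752597,  0.01984152, -0.0211231 ,
        0.09853633]), 'tau': array([ 1.07403088e-02, -5.75575948e+01, -2.38433629e+01,  4.31020476e-02,
       -1.06788450e-01, -9.82458936e-03]), 'eef_pos': array([0.60596857, 0.1983178 , 0.12313059]), 'orientation': array([[ 0.0299821 ,  0.99954924,  0.0015464 ],
       [ 0.99954799, -0.02998541,  0.00216598],
       [ 0.00221137,  0.00148076, -0.99999646]]), 'wrist_force': array([-0.03665134, -1.03641419,  0.85656993]), 'ft_torque': array([-0.10184102,  0.23201702,  0.02728145]), 'gripper_width': 0.13012822204794094}
[ 90.6 204.1 153.1 204. ] [0.3492 0.2189] [0.4193 0.2169] -1.67
[358.1 177.  143.1 176.1] [0.649  0.2399] [0.4132 0.2479] -1.92
[313.2 172.1 368.1 168.7] [0.5999 0.2466] [0.6598 0.2485] 1.87
[209.4 172.5 271.9 173.9] [0.4862 0.2496] [0.5545 0.246 ] -2.96
[201.9 251.4 291.9 252. ] [0.4672 0.16  ] [0.5719 0.1562] -2.08
```

Tab gripped at 11.4 mm, and the plate edges confirm a yaw of about -2.0°. I need a jaw heading of about 48.2°, so a turn of +50° with the tab circling 4 mm about the axis.

Emit:
play_rows --pt "0 0.1 0 2" --pt "0 0.3 0 4.5" --pt "0 0.5 0 7" --pt "-0.1 0.7 0 10" --pt "-0.1 0.9 0 13" --pt "-0.2 1.1 0 16" --pt "-0.2 1.3 0 19" --pt "-0.3 1.5 0 22" --pt "-0.4 1.6 0 24" --pt "-0.4 1.7 0 25"

```text
t: 13.0
eef_pos: [0.6057, 0.2, 0.1231]
orientation: [[-0.397, 0.918, 0.001], [0.918, 0.397, 0.003], [0.002, 0.002, -1.0]]
wrist_force: [0.3, -0.0, 1.1]
gripper_width: 0.138
```

Emit:
play_rows --pt "0 0.1 0 2" --pt "-0.1 0.3 0 4.5" --pt "-0.2 0.5 0 7" --pt "-0.3 0.6 0 10" --pt "-0.5 0.8 0 13" --pt "-0.6 0.9 0 16" --pt "-0.7 1.1 0 19" --pt "-0.8 1.2 0 22" --pt "-0.9 1.3 0 24" --pt "-1 1.4 0 25"

```text
t: 13.83
eef_pos: [0.6047, 0.2014, 0.1232]
orientation: [[-0.748, 0.663, -0.001], [0.663, 0.748, 0.003], [0.002, 0.002, -1.0]]
wrist_force: [-0.0, -0.1, -0.2]
gripper_width: 0.138
```

Emit:
play_rows --pt "0 0 0 0" --pt "0 0 0 0" --pt "0 0 0 0" --pt "0 0 0 0" --pt "0 0 0 0" --pt "0 0 0 0" --pt "0 0 0 0" --pt "0 0 0 0" --pt "0 0 0 0" --pt "0 0 0 0"

```text
t: 14.67
eef_pos: [0.6047, 0.2014, 0.1231]
orientation: [[-0.748, 0.664, -0.001], [0.663, 0.748, 0.003], [0.002, 0.002, -1.0]]
wrist_force: [0.1, 0.6, 0.9]
gripper_width: 0.134
```

Run:
```python
from h import *
for n in('wrist','side','top'):
    s,im,d=grab(n);save(n+'5.png',im);K,M=T(n,s);np.savez(f'pics/{n}5.npz',im=im,d=d,K=K,M=M)
R=s['orientation'];print(s['t'],s['eef_pos'],'jaw',np.degrees(np.arctan2(R[1,1],R[0,1])),s['dq'],s['wrist_force'],s['ft_torque'],s['gripper_width'])
```

```text
14.7667 [0.60468758 0.20145898 0.1231615 ] jaw 48.43846542965479 [-0.0846007  -0.00611376  0.06626996 -0.04514904  0.02910922 -0.08863311] [0.83942511 0.50718992 0.5838077 ] [-0.09576203  0.0811146  -0.07198291] 0.13578107665743616
```

View pics/wrist5.png

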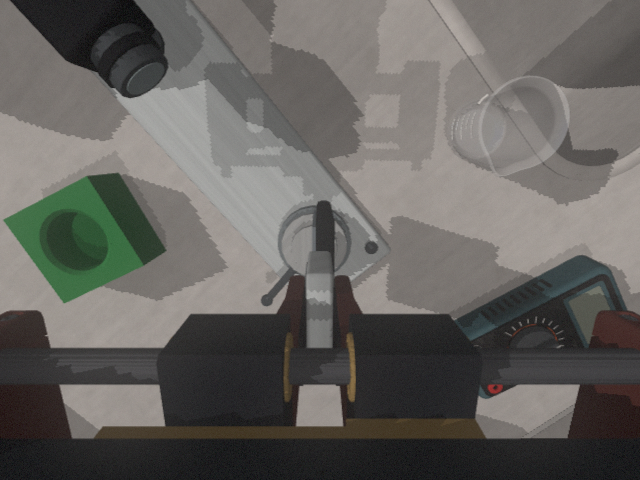

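View pics/side5.png

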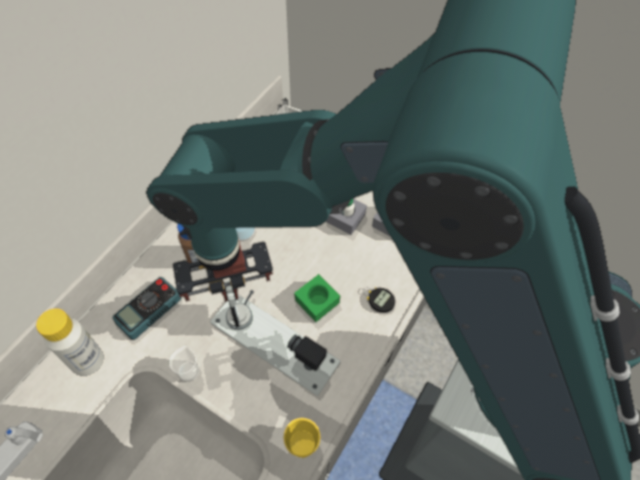

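View pics/top5.png

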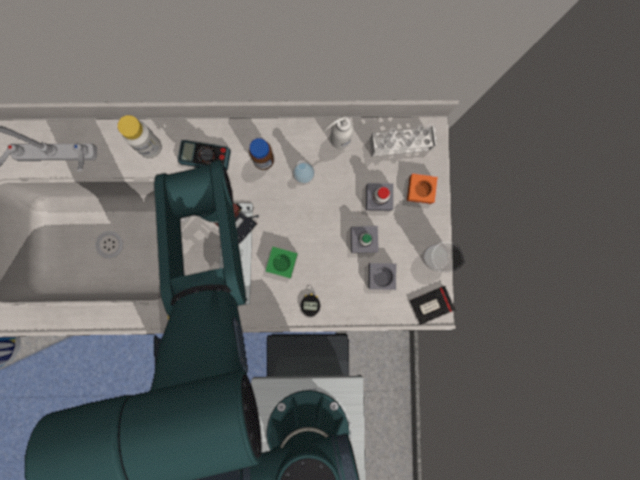

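Run:
```python
from h import *
f=np.load('pics/wrist5.npz');K,M,D,im=f['K'],f['M'],f['d'],f['im'];P=cloud(K,M,D)
save('cp5.png',cv2.resize(im[190:310,240:400],None,fx=5,fy=5,interpolation=cv2.INTER_CUBIC))
ax=np.array([.6016,.1984]);b=np.array([.6615,-.2135])
m=(abs(P[...,2]-.025)<.006)&(D>0)&(np.hypot(P[...,0]-ax[0],P[...,1]-ax[1])<.075)&(np.hypot(P[...,0]-ax[0],P[...,1]-ax[1])>.04)
v,u=np.nonzero(m);q=P[m];print(len(q),u.min() if len(u) else 0,u.max() if len(u) else 0)
if len(q)>5:
    l=cv2.fitLine(q[:,:2].astype(np.float32),cv2.DIST_HUBER,0,.001,.001).ravel();print(l,np.degrees(np.arctan2(l[1],l[0])),q.mean(0))
    c=q.mean(0)[:2]-ax;print('ptr heading from axis',np.degrees(np.arctan2(*c[::-1])))
tip=ray(K,M,267,299,.025);c=tip[:2]-ax;print('tip',tip,np.hypot(*c),np.degrees(np.arctan2(*c[::-1])))
print('want',np.degrees(np.arctan2(*(b-ax)[::-1])))
q=P[(abs(P[...,2]-.149)<.003)&(D>0)&(np.hypot(P[...,0]-.605,P[...,1]-.2)<.04)]
print('tab',len(q),cv2.minAreaRect((q[:,:2]*1000).astype(np.float32)))
q=P[(abs(P[...,2]-.114)<.003)&(D>0)&(np.hypot(P[...,0]-.605,P[...,1]-.2)<.06)]
print('frame',len(q),cv2.minAreaRect((q[:,:2]*1000).astype(np.float32)))
f=np.load('pics/top5.npz');P=cloud(f['K'],f['M'],f['d']);im=f['im'].astype(int)
m=(im[...,0]>80)&(im[...,1]<80)&(im[...,2]<80)&(np.hypot(P[...,0]-.66,P[...,1]+.212)<.04)
t=P[m];print('cap',len(t),np.median(t[:,2]),cv2.minEnclosingCircle((t[:,:2]*1000).astype(np.float32)),t.mean(0))
```

```text
256 261 285
[ 0.15774705 -0.98747957  0.60999316  0.14496404] -80.92384 [0.60999319 0.14496404 0.02577271]
ptr heading from axis -81.07348352306472
tip [0.61095469 0.1379949  0.025     ] 0.06112517043815303 -81.19676836987863
want -81.72584087940699
tab 2353 ((600.0556030273438, 202.42465209960938), (28.710180282592773, 37.794464111328125), 28.973352432250977)
frame 643 ((588.2080078125, 217.46438598632812), (13.190136909484863, 31.69232940673828), 49.11592483520508)
cap 118 0.09395170997600732 ((664.0816650390625, -205.2866973876953), 34.98875045776367) [ 0.66342611 -0.21071929  0.08482372]
```

View pics/cp5.png

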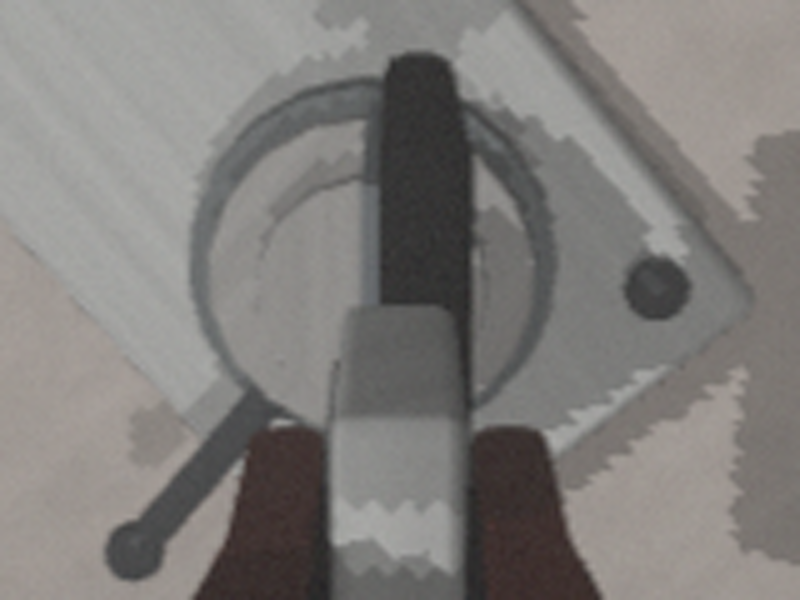

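The pointer reads about -81.0° and the bottle bears -81.7° from the axis, so the miss is about 5 mm. I'll trim by -0.3° and hold.

Emit:
play_rows --pt "0 0 0 -0.1" --pt "0 0 0 -0.2" --pt "0 0 0 -0.3" --pt "0 0 0 -0.3" --pt "0 0 0 -0.3" --pt "0 0 0 -0.3" --pt "0 0 0 -0.3" --pt "0 0 0 -0.3" --pt "0 0 0 -0.3" --pt "0 0 0 -0.3"

```text
t: 15.65
eef_pos: [0.6047, 0.2015, 0.1231]
orientation: [[-0.745, 0.667, -0.001], [0.667, 0.745, 0.003], [0.002, 0.002, -1.0]]
wrist_force: [-0.3, 0.1, -0.1]
gripper_width: 0.138
```

Run:
```python
from h import *
s,im,D=grab('wrist');K,M=T('wrist',s);P=cloud(K,M,D);R=s['orientation']
ax=np.array([.6016,.1984]);r=np.hypot(P[...,0]-ax[0],P[...,1]-ax[1])
q=P[(abs(P[...,2]-.025)<.006)&(D>0)&(r<.075)&(r>.04)]
l=cv2.fitLine(q[:,:2].astype(np.float32),cv2.DIST_HUBER,0,.001,.001).ravel();c=q.mean(0)[:2]-ax
print(s['t'],'jaw',np.degrees(np.arctan2(R[1,1],R[0,1])),'ptr',np.degrees(np.arctan(l[1]/l[0])),np.degrees(np.arctan2(*c[::-1])),s['gripper_width'],s['dq'])
ptr=np.arctan2(*c[::-1]);b=np.array([.6615,-.2135])-ax
print('miss mm',1000*(np.cos(ptr)*b[1]-np.sin(ptr)*b[0]))
```

```text
15.65 jaw 48.13821118329874 ptr -81.70771 -81.5980538044632 0.13751935104935503 [ 0.05608591  0.03949444  0.0566837   0.09115149  0.06464083 -0.00512343]
miss mm -0.9283250766525462
```

```bash
python3 -c "
from station import arm
print(arm.close_job())"
```

```text
the job is handed in; nothing more can be done
None
```

The job is handed in at about 15.7 s of the 51 s allowed. The bottle is in its own holder, and the arm is still gripping the mirror at the angle where the camera should see it. The hand-in reports no verdict.

- **Bottle:** I put it in the far grey block, whose well measured 22.8 mm in radius (46 mm wide). The near grey block measured about 55 mm, so that was the wide one. After release the cap top stood at z = 0.0952 m (0.095 m expected), so it is seated. Its axis is within about 2–3 mm of the well centre by the wrist camera. I did not measure its tilt.
- **Mirror:** The tab is held with 20 N and the fingers stopped on it at about 12 mm. I turned it about 50°, then trimmed 0.3° back because the pointer showed a 5 mm miss. In the last check the pointer read -81.6° to -81.7° against a bottle bearing of -81.7°, a miss of about 1 mm (20 mm allowed). The arm was at rest apart from sensor noise.
- **Check that disagreed:** my last look at the cap in the top view was unusable because the red mask picked up other pixels. The bottle position behind the 1 mm figure therefore rests on the earlier wrist-camera measurement.
- **Everything else:** in the last top picture the bystanders in view looked unmoved, but I did not measure them.

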